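# Roll the rinsed can onto the drip pad

## Task

The big rinsed food can is lying on its side on the recycling tray. Roll it gently over to the black ribbed drip pad by pushing on its top with your fingertips, so that it stops and stays lying along the middle of the pad; do not grip it, lift it, push at its sides or flick it. Leave everything else where it stands.

Things in the scene. Friction and masses are not known exactly. Their poses are not given: they have to be found in the camera images.
- can_center (a point): Centre of the big empty steel food can (cylinder, 100 mm diameter, 118 mm long, 0.1 kg) lying on its side on the tray floor: on its axis, half-way along, 50 mm above the floor; x = its axis (y and z turn with it). A fingertip on its top sticks rather than slips: the can's top moves twice as far as its centre. It has a little rolling drag: let go at rest it stays, let go moving it rolls on a bit.
- pad_middle (a point): Middle of the black ribbed rubber drip pad, flush with the tray floor (no step): 190 mm along its x axis, 70 mm along its y axis. The can should end with its axis along the pad's x axis, over the pad's middle line (y = 0). The pad lies left or right of the can, 100 to 250 mm from it, roughly square to the way the can rolls.
- tray_floor (a point): Middle of the fixed grey tray's flat floor, on its upper face, 4 mm above the table (z up, x away from the robot, y to the robot's left). Tray 520 mm in x, 860 mm in y, with a lip 12 mm above the floor round the edge. Two fixed open bins, 160 x 200 mm, 150 mm tall, stand in its two far corners.
- cup: Bystander, leave alone: clear PET cup, 84 mm across, 100 mm tall, standing on the tray; origin at the centre of its underside.
- bottle: Bystander, leave alone: small brown glass bottle, 54 mm across, 130 mm tall, standing on the tray; origin at the centre of its underside.
- fish_tin: Bystander, leave alone: flat steel fish tin, 84 mm across, 40 mm tall, standing on the tray; origin at the centre of its underside.
- jar_lid: Bystander, leave alone: aluminium jar lid, 72 mm across, 14 mm tall, lying flat on the tray; origin at the centre of its underside.
- drink_can: Bystander, leave alone: aluminium drink can, 66 mm across, 115 mm tall, standing on the tray; origin at the centre of its underside.
- clip: Bystander, leave alone: white plastic spring clip, about 85 x 30 mm, 14 mm tall, lying flat on the tray; origin at the centre of its underside.
Not all that is in view belongs to the job. Leave any pink or purple look-alike of the part that bears can_center alone.

How it is judged:
By the outcome, as a careful person would: the job done as asked, in the order asked, and still so for the second after the job is handed in, with the robot touching nothing.
It also fails if it takes over 67 s, if anything falls off the work surface, if the arm or the gripper's body presses on something with over 40 N, if the wrist force passes 120 N, or if a joint passes its speed limit or range.

## Robot

A 6-joint arm with a two-finger parallel gripper is mounted at the origin on the work surface. World frame = base frame: x ahead of the robot, y to its left, z up, the work surface at z = 0. Lengths are in m, angles in degrees, forces in N, time in s.
With the tool pointing down it reaches from about 0.375 to 0.75 m from the base axis. Payload 9 kg.
Tool frame: the origin (TCP) lies where the fingers leave the gripper's body, on its centre line; the fingertips stand 73 mm ahead of it and the grasp point (between the pads) lies 54 mm ahead of it (robot.tip_reach is the distance from the TCP to the fingertips, in m); z points along the fingers, y is the line along which they close (so a half turn about z gives the same grasp; the last joint's range is limited). The gripper opens to 85 mm and grips with 20 to 120 N. Pads are 22 mm wide; open, the fingers measure 114 mm over their backs; the gripper's body (76 mm by 85 mm) begins 54 mm behind the grasp point. The pads swing forward as they close: fully open they stand 13 mm farther back than shut.
Start: joints at [63.444, 5.964, 5.575, 89.605, 0, 77.527], TCP at [0.146, 0.582, 0.304] pointing down, gripper open.
Joint ranges: [-171.21, 171.21], [-48.23, 106.86], [-62.78, 66.21], [-105.2, 120.99], [-86.42, 89.51], [-180, 180]. Speed limits (degrees/s): [127.2, 127.2, 147.25, 180, 180, 180].

## Interface

Orientations are given as [roll, pitch, yaw] about the fixed x, y, z axes, in that order (R = Rz(yaw) Ry(pitch) Rx(roll)).
In Python, from plant import robot gives the robot as it stands. Calls block until the motion is done:
- robot.move_pose(position, orientation): joint-space move of the TCP to a pose.
- robot.line_to(position, vel=0.15, rotation=None, guard=None): straight line of the TCP; rotation=None keeps the orientation; vel is the mean speed in m/s. With guard (N) it stops when the force on the tool has changed by that much, and returns True; else False.
- robot.goto_joints(angles): joint-space move.
- robot.set_gripper(opening): finger opening in m; the grip force is fixed at half the most; returns when the fingers have stopped.
- robot.pause(seconds).
- robot.ik(position, orientation): joint angles nearest the present ones, or None.
- robot.observe(): the state.
- robot.grab_frame(name): name is "scene" or "side" or "wrist"; returns the picture (480x640x3 uint8, blue, green, red); there is no depth.
- robot.get_calibration(name): a dict with "vertical_fov" (degrees; the focal length in pixels is half the picture's height over the tangent of half this angle, whatever the lens; pixels are square), "cx", "cy" (the principal point, pixels), "rvec" (rotation vector, rad) and "tvec" (3), from world to camera coordinates, as OpenCV has them. Camera axes: x right, y down, z forward; pixel columns grow to the right and rows downward; lengths in m; the calibration is good to about 2 mm. The wrist camera is an equidistant fisheye: a pixel r from the principal point sees the ray r / f radians off the axis. A picture is of the moment at which its call begins: read the wrist's pose just before it. get_calibration takes no time and is no camera call; for the wrist camera it gives the pose at the moment of the call.
A pose or a line that the arm cannot do raises robot.IKError and nothing moves.
- robot.job_done(): hands the job in; it is judged then, once.
The state is a dict: "time": time; "q": joint angles; "qvel": joint speeds; "joint_torque": joint torques, N m; "tool_pos": TCP position; "tcp_rot": TCP orientation; "ft_force": force on the tool from outside, world axes, zero at the start; "torque": the same for the moment, N m; "gripper_width": finger opening in m; "gripper_force": force on a finger pad.
Only numpy, scipy, OpenCV 4.12 (cv2) and the standard library are available. Lean on these libraries where they do the work, as an engineer would, in place of code of your own. Each camera call takes 0.05 s, during which the arm holds its last target. There are 200 camera calls.

## Working session

There is one attempt and no reset: what is moved stays moved. The work goes in short steps, each a Python script; the robot and the scene stay as the last script left them, time stands still between calls to the robot, and variables do not carry over. Pictures are saved under pics/ and viewed, at most 10 in all, crops included, and the job is handed in when it is done.

```bash
ls; mkdir -p pics; python3 - <<'E'
from plant import robot
import cv2
for n in("scene","side"):
    cv2.imwrite(f"pics/{n}0.png",robot.grab_frame(n)); print(n,robot.get_calibration(n))
s=robot.observe(); print(s["time"],s["tool_pos"],s["tcp_rot"],robot.tip_reach)
E
```

```text
pics
scene {'vertical_fov': 53.79071310083581, 'cx': 327.20891185826827, 'cy': 237.7057317431368, 'rvec': array([ 1.21739571,  2.35182647, -0.95752407]), 'tvec': array([ 0.27501169, -0.29331152,  1.29794003])}
side {'vertical_fov': 52.48677587349732, 'cx': 327.3773484948491, 'cy': 237.7760200288087, 'rvec': array([ 2.04428046, -0.68663014,  0.37906852]), 'tvec': array([-0.38860204,  0.23741513,  0.74156487])}
0.1 [0.14590458 0.58177686 0.30322411] [-1.79936078e+02 -1.48859882e-02  1.65914616e+02] 0.0726
```

View pics/scene0.png

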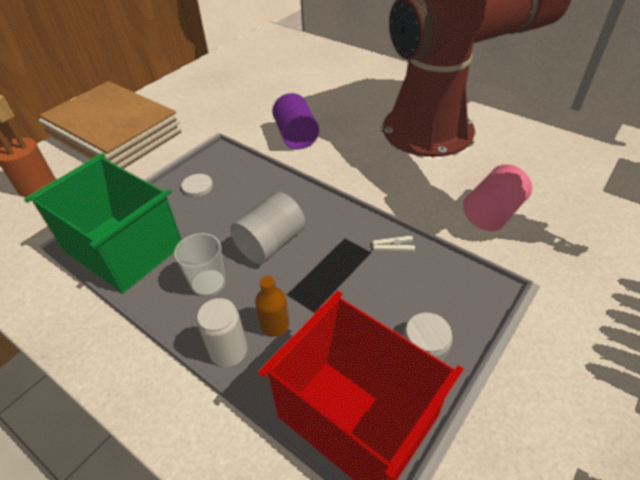

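View pics/side0.png

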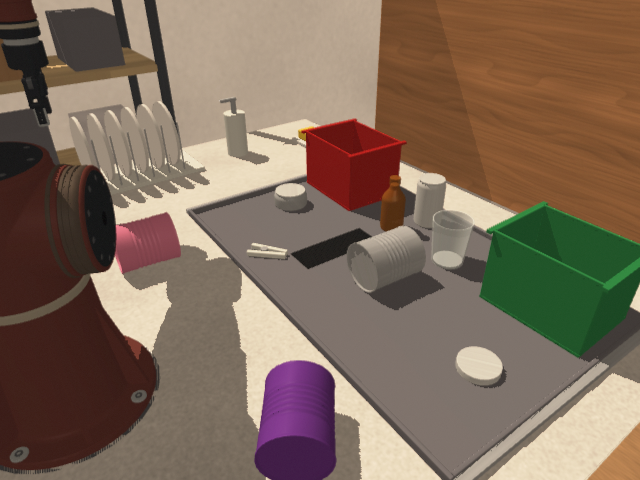

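The grey can on the tray (scene (268,228), side (386,260)) fits the description. The purple can at scene (296,120) and the pink one at (498,198) lie off the tray and are the look-alikes. The pad is at scene (331,274). I'll enlarge to confirm and measure.

```bash
python3 - <<'E'
import cv2,numpy as np
a=cv2.imread("pics/scene0.png")[180:330,215:415]; b=cv2.imread("pics/side0.png")[210:310,230:450]
a=cv2.resize(a,None,fx=4,fy=4,interpolation=cv2.INTER_CUBIC);cv2.imwrite("pics/c1.png",a)
b=cv2.resize(b,None,fx=3.6,fy=3.6,interpolation=cv2.INTER_CUBIC);cv2.imwrite("pics/c2.png",b)
E
```

```text
(no output)
```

View pics/c1.png

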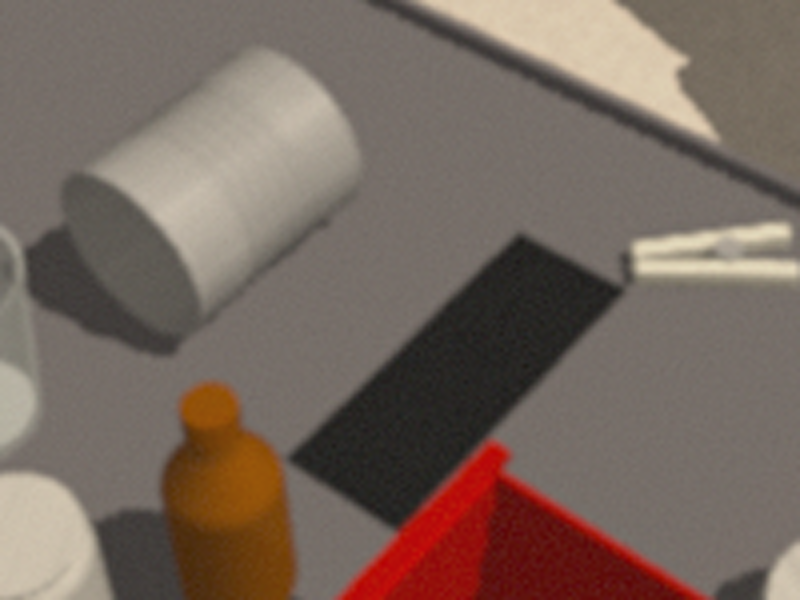

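View pics/c2.png

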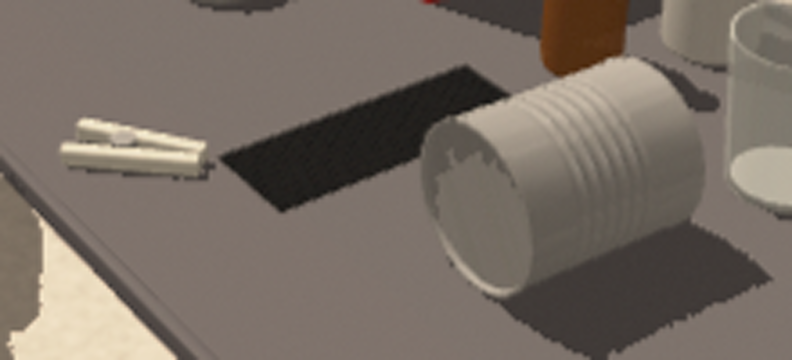

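```bash
cat > h.py <<'E'
import cv2,numpy as np
from scipy.optimize import least_squares
from plant import robot
F=0.004
def cam(n):
    c=robot.get_calibration(n); f=240/np.tan(np.radians(c["vertical_fov"]/2))
    return np.array([[f,0,c["cx"]],[0,f,c["cy"]],[0,0,1]]),c["rvec"],c["tvec"]
def proj(n,P):
    K,r,t=cam(n); return cv2.projectPoints(np.float64(P).reshape(-1,3),r,t,K,None)[0][:,0]
def floor(n,px,z=F):
    K,r,t=cam(n); R=cv2.Rodrigues(r)[0]; C=-R.T@t
    d=(R.T@np.linalg.inv(K)@np.c_[np.atleast_2d(px),np.ones(len(np.atleast_2d(px)))].T).T
    return C+d*((z-C[2])/d[:,2])[:,None]
def canpts(p):
    a=np.linspace(0,2*np.pi,72); ax=np.array([np.cos(p[2]),np.sin(p[2]),0]); s=np.array([-ax[1],ax[0],0])
    return np.concatenate([np.array([p[0],p[1],F+.05])+ax*e+.05*(np.cos(a)[:,None]*s+np.sin(a)[:,None]*[0,0,1]) for e in(-.059,.059)])
def fitcan(obs,p0):
    def res(p):
        o=[]
        for n,px in obs.items():
            h=cv2.convexHull(proj(n,canpts(p)).astype(np.float32))
            o+=[cv2.pointPolygonTest(h,(float(u),float(v)),True) for u,v in px]
        return np.array(o)
    return least_squares(res,p0,diff_step=1e-3,x_scale=[.05,.05,.2],loss="soft_l1")
E
python3 - <<'E'
from h import *
S=lambda l:(np.array(l)+.5)/4-.5+[215,180]
D=lambda l:(np.array(l)+.5)/3.6-.5+[230,210]
ps=S([(622,290),(520,234),(290,458),(400,527)]); pd=D([(218,158),(281,212),(466,66)])
print(floor("scene",ps).round(4)); print(floor("side",pd).round(4))
obs={"scene":S([(63,195),(80,176),(168,112),(255,47),(300,62),(340,105),(361,155),(345,195),(265,265),(190,332),(165,335),(110,290),(70,230)]),
"side":D([(422,150),(440,120),(530,89),(620,57),(650,62),(690,105),(705,160),(690,222),(600,260),(510,297),(475,285),(435,215)])}
c0=floor("scene",[(268,230)],.054)[0]
for y in(0,np.pi/2,np.pi/4,-np.pi/4):
    r=fitcan(obs,[c0[0],c0[1],y]); print(r.x,np.degrees(r.x[2]),r.cost)
    if y==0 or r.cost<b.cost:b=r
print(b.fun.round(1))
for n in("scene","side"):
    r=fitcan({n:obs[n]},b.x);print(n,r.x.round(4))
# clip, bottle rough
print(floor("scene",[(372,245),(414,240),(274,333),(338,298)]).round(3), floor("scene",[(338,298)],.154))
E
```

```text
[[0.4721 0.111  0.004 ]
 [0.4689 0.0445 0.004 ]
 [0.6562 0.0373 0.004 ]
 [0.6579 0.1051 0.004 ]]
[[0.4719 0.1132 0.004 ]
 [0.4702 0.0448 0.004 ]
 [0.6608 0.1051 0.004 ]]
[ 0.57235064 -0.07652772 -0.07280355] -4.171335913811187 8.924495943247486
[ 0.57629374 -0.07275877  2.11173579] 120.99354816495483 113.35910525735069
[ 0.57233299 -0.07650776 -0.07022803] -4.023769954827604 8.9242760002888
[ 0.57235106 -0.07652674 -0.07275506] -4.16855812078865 8.924460796446713
[ 0.8  2.   2.2 -0.1 -1.2 -1.  -0.4  2.2  1.6  0.6 -0.5  0.3  0.3  0.2
 -0.4  0.1  0.  -0.7 -0.7  0.1 -0.7 -0.2  0.2  0.7  1.9]
scene [ 0.5707 -0.0765  0.0118]
side [ 0.574  -0.0766 -0.0918]
[[0.453 0.103 0.004]
 [0.389 0.169 0.004]
 [0.738 0.073 0.004]
 [0.607 0.123 0.004]] [[0.6982513  0.18703546 0.154     ]]
```

The measurements check out. The pad corners give 188 x 68 mm (true 190 x 70), centred at about (0.5645, 0.0747) with yaw -2.2°. The can is at (0.572, -0.0765), a 151 mm roll, but its yaw is uncertain by about 3°. I'll hover over it and refine the yaw with the wrist camera.

```bash
python3 - <<'E'
from h import *
for yaw in(90,-90):
    print(yaw,robot.ik([.572,-.09,.25],[180,0,yaw-3]))
yaw=min((90,-90),key=lambda y:abs(robot.ik([.572,-.09,.25],[180,0,y-3])[5]))
robot.set_gripper(.05)
robot.move_pose([.572,.0,.30],[180,0,yaw-3])
c=robot.get_calibration("wrist"); im=robot.grab_frame("wrist")
cv2.imwrite("pics/w1.png",im); np.save("w1.npy",np.array([c["vertical_fov"],c["cx"],c["cy"],*np.ravel(c["rvec"]),*np.ravel(c["tvec"])]))
s=robot.observe(); print(yaw,s["time"],s["q"],s["tool_pos"],s["tcp_rot"],s["ft_force"],s["gripper_width"])
E
```

```text
90 [-21.87525199   2.06601919  -4.08849987  83.84548094   0.
  71.12474801]
-90 [ -21.87525199    2.06601919   -4.08849987   83.84548094    0.
 -108.87525199]
90 3.15 [-1.30213898e+01  1.00343632e+00  2.90617656e-02  8.90211154e+01
  6.10171564e-03  7.99028186e+01] [0.57200536 0.00076292 0.30008037] [ 1.79994490e+02 -5.21651174e-03  8.70757921e+01] [0.02141028 0.47986968 0.45618453] 0.05000248395219043
```

View pics/w1.png

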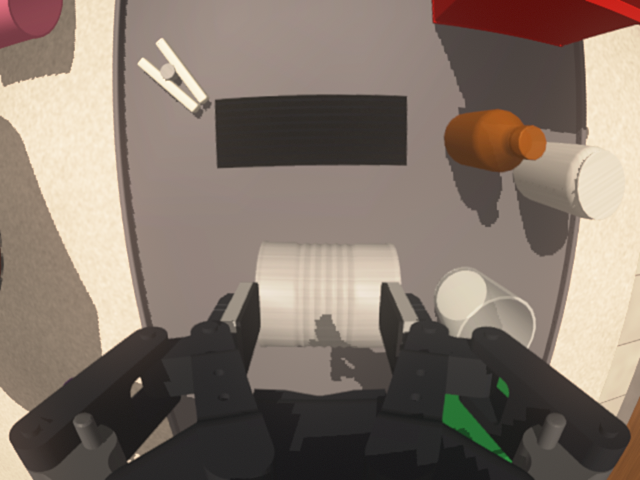

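The wrist view clearly shows the can (top edge row ~244, bottom ~347, columns 257–400) and the pad (corners (215,100), (407,97), (407,165), (217,168)). I'll fit both with the fisheye model.

```bash
cat >> h.py <<'E'
def fish(c):
    f=240/np.tan(np.radians(c[0]/2)); return np.array([[f,0,c[1]],[0,f,c[2]],[0,0,1.]]),np.array(c[3:6]),np.array(c[6:9])
def fproj(c,P):
    K,r,t=fish(c); return cv2.fisheye.projectPoints(np.float64(P).reshape(-1,1,3),r,t,K,np.zeros(4))[0][:,0]
def ffloor(c,px,z=F):
    K,r,t=fish(c); R=cv2.Rodrigues(r)[0]; C=-R.T@t
    u=cv2.fisheye.undistortPoints(np.float64(px).reshape(-1,1,2),K,np.zeros(4))[:,0]
    d=np.c_[u,np.ones(len(u))]@R; return C+d*((z-C[2])/d[:,2])[:,None]
def ffit(c,px,p0):
    def res(p):
        h=cv2.convexHull(fproj(c,canpts(p)).astype(np.float32))
        return [cv2.pointPolygonTest(h,(float(u),float(v)),True) for u,v in px]
    return least_squares(res,p0,diff_step=1e-3,x_scale=[.05,.05,.2],loss="soft_l1")
E
python3 - <<'E'
from h import *
c=np.load("w1.npy"); im=cv2.imread("pics/w1.png")
m=(im.max(2)<52).astype(np.uint8); m[:, :205]=0; m[:,420:]=0; m[:85]=0; m[180:]=0
m=cv2.morphologyEx(m,cv2.MORPH_OPEN,np.ones((5,5)))
k=max(cv2.findContours(m,0,2)[0],key=cv2.contourArea)
q=ffloor(c,k.reshape(-1,2)); r=cv2.minAreaRect((q[:,:2]*1e3).astype(np.float32)); print(r)
g=im.astype(int).sum(2)/3
# can edges per column: strong bright transition
top=[];bot=[]
for u in range(268,390,5):
    col=cv2.GaussianBlur(g[:,u-1:u+2].mean(1).reshape(-1,1),(1,5),0)[:,0]; d=np.diff(col)
    top.append((u,235+np.argmax(d[235:258])+.5)); 
    if u<312 or 360<u<380: bot.append((u,335+np.argmin(d[335:356])+.5))
print([t[1] for t in top],[b[1] for b in bot])
px=top+bot+[(256.5,265),(256.5,280),(399.5,268),(400.5,285)]
for y in (-.07,0): 
    f=ffit(c,px,[.572,-.0765,y]); print(f.x,np.degrees(f.x[2]),f.cost)
print(f.fun.round(1))
E
```

```text
((585.2498168945312, 73.55447387695312), (62.45588684082031, 152.34933471679688), 87.64778137207031)
[np.float64(243.5), np.float64(243.5), np.float64(243.5), np.float64(243.5), np.float64(243.5), np.float64(244.5), np.float64(245.5), np.float64(245.5), np.float64(245.5), np.float64(245.5), np.float64(245.5), np.float64(245.5), np.float64(246.5), np.float64(245.5), np.float64(246.5), np.float64(245.5), np.float64(246.5), np.float64(245.5), np.float64(244.5), np.float64(244.5), np.float64(244.5), np.float64(245.5), np.float64(245.5), np.float64(245.5), np.float64(245.5)] [np.float64(339.5), np.float64(339.5), np.float64(339.5), np.float64(339.5), np.float64(339.5), np.float64(339.5), np.float64(343.5), np.float64(344.5), np.float64(339.5), np.float64(347.5), np.float64(347.5), np.float64(351.5), np.float64(352.5)]
[ 0.57564267 -0.07809279 -0.07734909] -4.431776474737952 91.2435271195396
[ 5.80748234e-01 -7.86854096e-02  1.00724166e-08] 5.771069609917081e-07 138.37753471637507
[-4.3 -4.  -3.8 -3.5 -3.3 -2.1 -0.8 -0.6 -0.3 -0.1  0.2  0.4  1.6  0.9
  2.1  1.4  2.6  1.9  1.1  1.3  1.6  2.8  3.1  3.3  3.6  3.8  8.7 13.5
 13.6 13.3 13.1  8.9  7.6 12.4  1.6  1.4 -2.9 -4.1 -4.4 -3.3  2.8  4. ]
```

```bash
python3 - <<'E'
import cv2
a=cv2.imread("pics/w1.png")[80:365,200:420]
cv2.imwrite("pics/w1c.png",cv2.resize(a[150:],None,fx=3.6,fy=3.6,interpolation=cv2.INTER_CUBIC))
E
```

```text
(no output)
```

View pics/w1c.png

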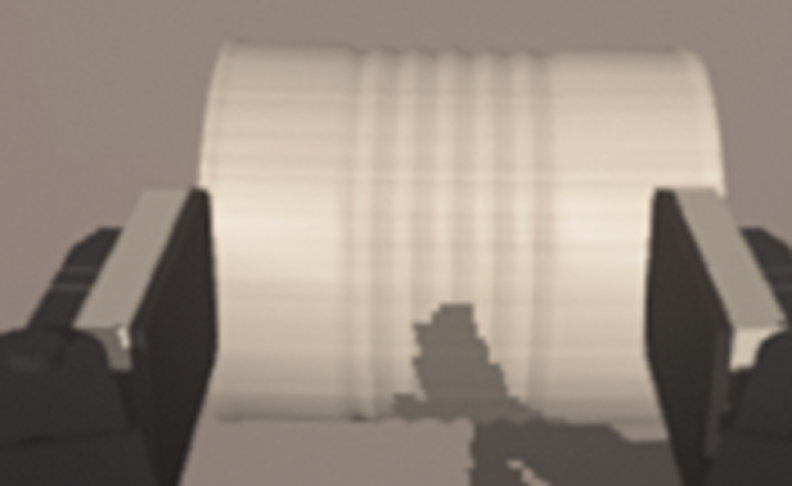

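The crop shows the can silhouette clearly: top edge from (263,242) to (392,244), bottom row ~346, sides at columns 257 and 400. The fingertips are flat and 22 mm wide along the rolling direction.

```bash
python3 - <<'E'
from h import *
c=np.load("w1.npy")
D=lambda l:(np.array(l)+.5)/3.6-.5+[200,230]
px=D([(228,42),(290,45),(355,47),(560,51),(625,51),(690,52),(204,150),(212,100),(722,180),(716,120),(218,418),(300,418),(590,421),(655,424)])
f=ffit(c,px,[.572,-.0765,-.05]); print(f.x.round(4),np.degrees(f.x[2]).round(2),f.fun.round(1))
q=ffloor(c,[(215.5,99.5),(407,96.5),(407,165),(217.5,167.5)])[:,:2]
print(q.round(4),q.mean(0),[np.degrees(np.arctan2(*(b-a)[::-1])) for a,b in((q[0],q[1]),(q[3],q[2]))])
E
```

```text
[ 0.5759 -0.0761 -0.0645] -3.7 [-0.6  0.5  0.8  1.1  0.9  0.5 -0.   0.4  0.2 -0.   0.4  2.4  2.3  1.6]
[[0.4752 0.1144]
 [0.6649 0.1068]
 [0.6627 0.0378]
 [0.4723 0.0453]] [0.56877067 0.07606073] [np.float64(-2.271112031752517), np.float64(-2.2571806990076935)]
```

Can ≈ (0.574, -0.0764), yaw -3.8°. Pad ≈ (0.567, 0.0755), yaw -2.3°. I'll roll about 151 mm in 3 stick-strokes: fingertips from just behind the top to just ahead, twice the centre's travel, with light press control and a small twist per stroke.

```bash
cat > stroke.py <<'E'
from h import *
R=.05
def drop(fc):
    o=max(0,abs(fc)-.010); return R-np.sqrt(R*R-o*o)
def stroke(can,travel,yaw1,back=.018,Fd=3.,step=.005,vel=.05):
    """can=(x,y,yaw rad): roll centre by travel along +y normal, ending at yaw1; returns expected pose."""
    x,y,a=can; n=np.array([-np.sin(a),np.cos(a),0]); c0=np.array([x,y,0])
    deg=lambda a:[180,0,90+np.degrees(a)]
    st=c0-n*back
    robot.move_pose(st+[0,0,.104+.0726+.03],deg(a))
    f0=np.array(robot.observe()["ft_force"])
    hit=robot.line_to(st+[0,0,.104+.0726-.020],vel=.025,guard=2)
    s=robot.observe(); z0=s["tool_pos"][2]+drop(-back); zc=0
    print("hit",hit,"tip z if shut",s["tool_pos"][2]-.0726,s["ft_force"]-f0)
    if not hit: robot.line_to(st+[0,0,.21]); return
    N=int(np.ceil(2*travel/step)); log=[]
    for i in range(1,N+1):
        k=i/N; f=-back+2*travel*k; fc=f-travel*k; ak=a+(yaw1-a)*k
        Fz=(robot.observe()["ft_force"]-f0)[2]
        zc+=np.clip(1e-4*(Fz-Fd),-.0004,.0004); log.append(round(Fz,1))
        robot.line_to(c0+n*f+[0,0,z0-drop(fc)+zc],vel=vel,rotation=deg(ak))
    s=robot.observe(); print("Fz",log,"end F",(s["ft_force"]-f0).round(1),"zc",round(zc,4))
    robot.pause(.2)
    p=s["tool_pos"].copy(); p[2]+=.04; robot.line_to(p,vel=.08)
    print("t",robot.observe()["time"])
def look(name):
    c=robot.get_calibration("wrist"); im=robot.grab_frame("wrist"); cv2.imwrite(f"pics/{name}.png",im)
    np.save(f"{name}.npy",np.array([c["vertical_fov"],c["cx"],c["cy"],*np.ravel(c["rvec"]),*np.ravel(c["tvec"])]))
E
python3 - <<'E'
from stroke import *
stroke((.574,-.0764,np.radians(-3.8)),.050,np.radians(-3.3))
robot.move_pose([.572,.05,.32],[180,0,87]); look("w2")
cv2.imwrite("pics/s2.png",robot.grab_frame("scene")); print(robot.observe()["time"])
E
```

```text
hit True tip z if shut 0.09932325359204752 [-0.27294677 -0.59767855  4.90945547]
Fz [np.float64(4.9), np.float64(-0.5), np.float64(-0.5), np.float64(-0.0), np.float64(1.2), np.float64(6.0), np.float64(6.3), np.float64(6.4), np.float64(5.6), np.float64(6.4), np.float64(4.4), np.float64(4.9), np.float64(4.0), np.float64(4.9), np.float64(5.7), np.float64(5.8), np.float64(7.4), np.float64(8.4), np.float64(8.7), np.float64(9.9)] end F [-1.1  2.3 10.5] zc 0.0033
t 10.9083
11.55
```

View pics/w2.png

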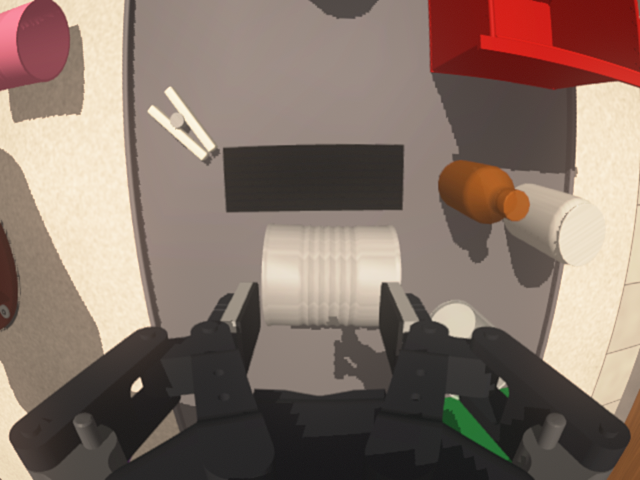

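The can rolled straight towards the pad and nothing else moved. In this view its top edge is at row ~226 (columns 267–397), its bottom at ~327, and the pad corners are at (223,148), (404,145), (403,209) and (226,212).

```bash
python3 - <<'E'
from h import *
c=np.load("w2.npy"); im=cv2.imread("pics/w2.png")
g=cv2.GaussianBlur(im.mean(2),(5,3),0)
us=[*range(272,300,4),*range(364,392,4)]
top=[(u,218+np.argmax(np.diff(g[218:238,u]))+.5) for u in us]
bot=[(u,315+np.argmin(np.diff(g[315:336,u]))+.5) for u in (*range(268,312,4),*range(360,376,4))]
print([t[1] for t in top],[b[1] for b in bot])
vs=(245,255,265,275)
L=[(253+np.argmax(np.diff(g[v,253:273]))+.5,v) for v in vs]; Rr=[(390+np.argmin(np.diff(g[v,390:410]))+.5,v) for v in vs]
print(L,Rr)
f=ffit(c,top+bot+L+Rr,[.576,-.03,-.05]); print(f.x.round(4),np.degrees(f.x[2]).round(2),f.fun.round(1))
q=ffloor(c,[(223,148),(404,145),(403.5,209),(226,212)])[:,:2]; print(q.round(4),q.mean(0))
E
```

```text
[np.float64(225.5), np.float64(225.5), np.float64(225.5), np.float64(225.5), np.float64(225.5), np.float64(225.5), np.float64(225.5), np.float64(226.5), np.float64(226.5), np.float64(226.5), np.float64(227.5), np.float64(226.5), np.float64(226.5), np.float64(227.5)] [np.float64(322.5), np.float64(322.5), np.float64(321.5), np.float64(322.5), np.float64(322.5), np.float64(322.5), np.float64(324.5), np.float64(324.5), np.float64(324.5), np.float64(323.5), np.float64(324.5), np.float64(324.5), np.float64(325.5), np.float64(325.5), np.float64(325.5)]
[(np.float64(262.5), 245), (np.float64(261.5), 255), (np.float64(261.5), 265), (np.float64(260.5), 275)] [(np.float64(398.5), 245), (np.float64(399.5), 255), (np.float64(400.5), 265), (np.float64(400.5), 275)]
[ 0.5788 -0.0137 -0.1027] -5.88 [ 4.6  4.5  4.3  4.1  3.9  3.7  3.5  1.   0.8  0.6  1.4  0.2 -0.   0.8
  1.   1.2  2.3  1.5  1.7  1.8 -0.   0.2  0.3  1.5  0.7  2.8  2.   2.2
  2.3 -0.8 -0.7  0.2 -0.2  0.1  0.2 -0.4 -0.4]
[[0.4748 0.1138]
 [0.6651 0.1069]
 [0.6635 0.0381]
 [0.4717 0.0447]] [0.56875645 0.0758867 ]
```

```bash
cat >> h.py <<'E'
from scipy.optimize import minimize
def ffit2(c,px,p0):
    def res(p):
        h=cv2.convexHull(fproj(c,canpts(p)).astype(np.float32))
        return np.array([cv2.pointPolygonTest(h,(float(u),float(v)),True) for u,v in px])
    p0=np.array(p0); sx=np.vstack([p0,p0+[.01,0,0],p0+[0,.01,0],p0+[0,0,.05]])
    m=minimize(lambda p:np.abs(res(p)).sum(),p0,method="Nelder-Mead",options=dict(initial_simplex=sx,xatol=1e-5,maxiter=600)); return m.x,res(m.x)
def measure(name,top,bot,ut,ub,vs,lx,rx,p0):
    c=np.load(name+".npy"); g=cv2.GaussianBlur(cv2.imread(f"pics/{name}.png").mean(2),(5,3),0)
    px=[(u,top-10+np.argmax(np.diff(g[top-10:top+10,u]))+.5) for u in ut]
    px+=[(u,bot-8+np.argmin(np.diff(g[bot-8:bot+10,u]))+.5) for u in ub]
    px+=[(lx-10+np.argmax(np.diff(g[v,lx-10:lx+10]))+.5,v) for v in vs]+[(rx-10+np.argmin(np.diff(g[v,rx-10:rx+10]))+.5,v) for v in vs]
    x,r=ffit2(c,px,p0); print(name,x.round(4),np.degrees(x[2]).round(2),r.round(1)); return x
E
python3 - <<'E'
from h import *
measure("w2",226,326,[*range(272,300,4),*range(364,392,4)],[*range(268,312,4),*range(360,376,4)],(245,255,265,275),262,400,[.578,-.02,-.05])
c=np.load("w1.npy")
D=lambda l:(np.array(l)+.5)/3.6-.5+[200,230]
px=D([(228,42),(290,45),(355,47),(560,51),(625,51),(690,52),(204,150),(212,100),(722,180),(716,120),(218,418),(300,418),(590,421),(655,424)])
x,r=ffit2(c,px,[.574,-.0765,-.05]);print(x,np.degrees(x[2]),r.round(1))
E
```

```text
w2 [ 0.5786 -0.0136 -0.1072] -6.14 [ 4.7  4.8  4.5  4.3  4.1  3.9  3.7  0.9  0.7  0.4  1.2 -0.  -0.2  0.6
  0.7  0.9  2.1  1.3  1.4  1.6 -0.2 -0.   0.2  1.4  0.5  2.9  2.1  2.3
  2.5 -0.7 -0.5  0.4 -0.  -0.   0.  -0.6 -0.6]
[ 0.57598641 -0.07663443 -0.06669541] -3.8213653088550257 [-1.   0.   0.3  0.5  0.2 -0.  -0.3  0.1  0.2  0.   0.5  2.8  2.8  2.2]
```

```bash
python3 - <<'E'
from h import *
for p0 in([.578,-.02,-.05],[.575,-.03,-.03]):
    measure("w2",226,326,[*range(272,300,4),*range(364,392,4)],[],(245,255,265,275),262,400,p0)
    measure("w1",244,326,[*range(272,300,4),*range(364,388,4)],[],(262,270,277),257,400,[.575,-.0765,-.04])
E
```

```text
w2 [ 0.5795 -0.016  -0.0622] -3.56 [ 0.1  0.1  0.   0.  -0.  -0.1 -0.1  0.1  0.  -0.   1.  -0.1 -0.1  0.8
 -0.7 -0.6 -0.  -0.7 -0.8 -0.4 -0.7 -0.4]
w1 [ 0.5749 -0.0777 -0.0613] -3.51 [ 0.1  0.  -0.  -0.  -0.1 -0.1  0.8  0.1  0.1  0.   0.  -0.  -0.1 -0.
 -0.  -0.3 -1.8 -1.6 -1.8]
w2 [ 0.5795 -0.016  -0.0622] -3.56 [ 0.1  0.1  0.  -0.  -0.  -0.1 -0.1  0.1  0.  -0.   1.  -0.1 -0.1  0.8
 -0.7 -0.6 -0.  -0.7 -0.8 -0.4 -0.7 -0.4]
w1 [ 0.5749 -0.0777 -0.0613] -3.51 [ 0.1  0.  -0.  -0.  -0.1 -0.1  0.8  0.1  0.1  0.   0.  -0.  -0.1 -0.
 -0.  -0.3 -1.8 -1.6 -1.8]
```

Fit is now sub-pixel: can at (0.5795, -0.016), yaw -3.56°, with 91 mm left. Pressing behind the top squirted the can about 10 mm forward, so I'll start nearer the top and use shorter strokes.

```bash
sed -i 's/1e-4\*(Fz-Fd),-.0004,.0004/2e-4*(Fz-Fd),-.0008,.0008/' stroke.py
cat >> stroke.py <<'E'
PAD=np.array([.5685,.0757]); PY=np.radians(-2.27)
def remain(can):
    d=PAD-np.array(can[:2]); n=np.array([-np.sin(PY),np.cos(PY)]); return d@n
def auto(name,g):
    """hover as in w2 relative to guess g, picture, fit"""
    robot.move_pose([.572,g[1]+.066,.32],[180,0,87]); look(name)
    h=fproj(np.load(name+".npy"),canpts(g)); l,r,t=h[:,0].min(),h[:,0].max(),h[:,1].min()
    t=int(t); L=int(l+8); Rr=int(r-8)
    x=measure(name,t,0,[*range(L+2,L+32,4),*range(Rr-32,Rr-2,4)],[],(t+19,t+29,t+39),int(l)+1,int(r)-1,g)
    print("remain mm",1e3*remain(x),"dyaw",np.degrees(PY-x[2]),"t",robot.observe()["time"]); return x
E
python3 - <<'E'
from stroke import *
stroke((.5795,-.016,-.0622),.032,np.radians(-3.1),back=.008)
auto("w3",[.581,.016,-.055])
E
```

```text
hit True tip z if shut 0.10080810736576265 [-1.33223315 -0.4843383   4.71261203]
Fz [np.float64(4.7), np.float64(-0.8), np.float64(5.4), np.float64(3.1), np.float64(2.7), np.float64(4.0), np.float64(2.5), np.float64(3.6), np.float64(2.2), np.float64(4.3), np.float64(4.6), np.float64(4.9), np.float64(4.6)] end F [1.5 0.4 4.3] zc 0.0014
t 17.525
w3 [ 0.5822  0.0238 -0.0619] -3.54 [-0.8  0.1  0.1  0.   0.  -0.  -0.1 -0.1  0.1  0.1  0.   0.  -0.  -0.1
  0.9 -0.2 -0.1 -0.4 -0.  -0.5 -0.6 -0.1]
remain mm 51.27031848391605 dyaw 1.2743282274666847 t 18.1083
```

```bash
sed -i 's/robot.line_to(p,vel=.08)/robot.line_to(p,vel=.04)/; s/robot.pause(.2)/robot.pause(.4)/' stroke.py; python3 - <<'E'
from stroke import *
stroke((.5822,.0238,-.0619),.024,np.radians(-1.8),back=.006,vel=.04)
auto("w4",[.584,.050,-.055])
E
```

```text
hit True tip z if shut 0.10095451557244639 [0.26118408 0.23618144 4.13557846]
Fz [np.float64(4.1), np.float64(1.7), np.float64(2.7), np.float64(3.8), np.float64(3.2), np.float64(2.1), np.float64(3.1), np.float64(3.0), np.float64(5.1), np.float64(1.5)] end F [-1.6 -0.2  3.1] zc 0.0001
t 24.1917
w4 [ 0.5838  0.0498 -0.062 ] -3.55 [-0.8  0.1  0.1  0.  -0.  -0.  -0.1 -0.1  0.2  0.1  0.1  0.   0.  -0.
 -0.1 -1.1 -0.6 -0.6 -0.  -0.3 -0.9 -0. ]
remain mm 25.281568181407703 dyaw 1.2799385185906638 t 24.7917
```

```bash
python3 - <<'E'
from stroke import *
robot.set_gripper(.07)
stroke((.5838,.0498,-.0620),.0235,np.radians(-2.0),back=.006,vel=.04)
robot.set_gripper(.05)
auto("w5",[.585,.0745,-.05])
E
```

```text
hit True tip z if shut 0.09623252070986418 [-0.06965092 -0.94390215  4.78641068]
Fz [np.float64(4.8), np.float64(-1.3), np.float64(4.9), np.float64(2.3), np.float64(4.6), np.float64(2.1), np.float64(3.3), np.float64(2.7), np.float64(3.2), np.float64(3.4)] end F [-1.3  0.1  3.4] zc 0.0001
t 31.3333
w5 [ 0.5861  0.0736 -0.0504] -2.89 [ 4.5 -1.  -0.  -0.  -0.  -0.  -0.  -0.  -0.  -0.  -0.  -0.  -0.  -0.
 -0.  -0.  -1.7 -1.8 -1.2 -0.6 -0.  -0.1]
remain mm 1.3880563005089914 dyaw 0.6153214106946595 t 32.275
```

View pics/w5.png

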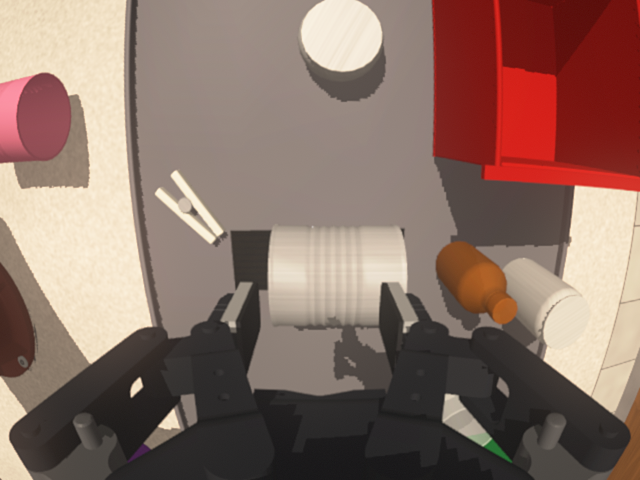

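The can lies on the pad: its left end is at column 270, and pad shows from 232. The fit leaves 1.4 mm off the middle line and 0.6° of yaw error. One independent check from the side camera with the arm raised.

```bash
python3 - <<'E'
from stroke import *
robot.move_pose([.45,.25,.40],[180,0,87])
im=robot.grab_frame("side"); cv2.imwrite("pics/sd5.png",im)
h=cv2.convexHull(proj("side",canpts([.586,.0736,-.0504])).astype(np.float32)).astype(np.int32)
n=np.array([-np.sin(PY),np.cos(PY),0]);a=np.array([n[1],-n[0],0]);P=np.array([*PAD,F])
q=proj("side",[P+i*.095*a+j*.035*n for i,j in((1,1),(1,-1),(-1,-1),(-1,1))]).astype(np.int32)
big=cv2.resize(im[180:310,240:460],None,fx=3.6,fy=3.6,interpolation=cv2.INTER_CUBIC)
for k,c in((h.reshape(-1,2),(0,255,0)),(q,(0,0,255))): cv2.polylines(big,[((k-[240,180])*3.6).astype(np.int32)],True,c,1)
cv2.imwrite("pics/sd5c.png",big); s=robot.observe(); print(s["time"],s["ft_force"])
E
```

```text
33.0833 [-0.0136608   0.23834715 -0.38822295]
```

View pics/sd5c.png

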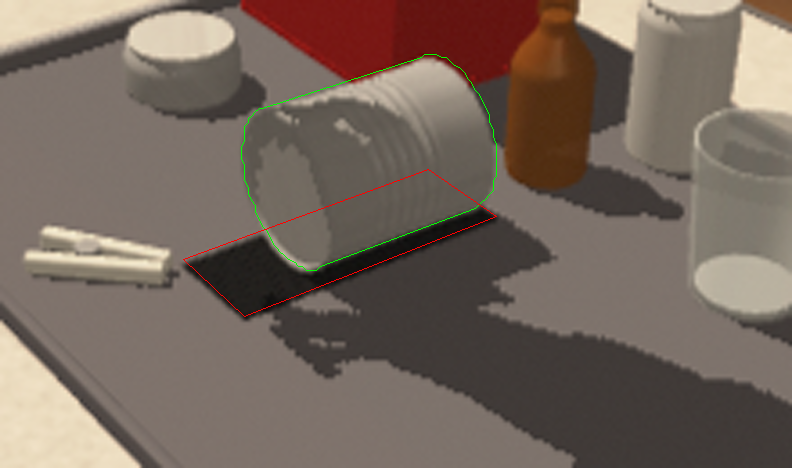

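The side view agrees: the predicted can outline (green) and pad outline (red) overlay the picture. The can is centred on the pad, at rest and untouched, and the bystanders are in place.

```bash
python3 -c "
from plant import robot
print(robot.job_done())"
```

```text
the job is handed in; nothing more can be done
None
```

The can rests on the drip pad, measured about 1.4 mm off its middle line and 0.6° off its axis (about 17 mm off-centre along the pad's length), nothing else appears to have moved, and I handed the job in at about 33 s.

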